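Refit the control box cover and restart the conveyor drive

TASK

Put the loose metal cover back on the open control box: its near edge belongs under the fixed lip, and its far edge is then pushed down past both spring catches until the cover lies level and fully home on its ledge; be gentle, do not force it. Only then restart the drive: press the small reset key all the way in and let it go, then the large start key in the same way, one at a time. Leave the timer, the salt tub and the marker where they are.

Things in the scene. Friction and masses are not known exactly. Their poses are not given: they have to be found in the camera images.
- control_box: Grey box fixed to the table, 120 (x) x 162 (y) x 61 mm high; origin at the centre of its underside, x away from the robot (yaw within 0.2 rad), y left, z up. Right part: an open well for the cover (see well). Left part, y 25 to 81 mm: a solid key panel, top at z 54.5 mm.
- well (a point): Centre of the well at ledge height, 50 mm over the table; axes as the box's. The well is 102 mm (x) by 94 mm (y) between its walls, which rise 4.5 mm above the ledge (more at the near side, where the lip is). The ledge, 10 mm wide at the near and far sides and 8 mm at left and right, carries the cover on all four sides.
- lip_edge (a point): Middle of the free lower edge of the fixed lip on the well's near (-x) side, 8 mm above the ledge. The lip is 3 mm thick, as wide as the well, and covers the near 10 mm of it: the gap under it is 8 mm high and 10 mm deep and ends at the near wall. The cover goes in there tilted, near edge lower (10 to 20 degrees works), then its far edge is lowered.
- cover: Loose aluminium plate 100 (x) x 90 (y) x 4 mm, 0.1 to 0.2 kg, with a pull rib across its middle: 10 mm thick in x, 46 mm long in y, top 27 mm above the underside. Origin: centre of the underside, z up. Starts flat on the table, rib up; same shape after a half turn. Fully home its origin is about 1 mm to -x of well and its axes are parallel to the box's.
- catch_left (a joint): Left spring catch at the well's far (+x) side: 0 = sprung out over the ledge, up to 0.007 m = pushed back (+x). Spring 2 N at 0, 0.7 N more per mm.
- catch_right (a joint): Right spring catch, the same.
- catch_left_nose (a point): Tip of the left catch: middle of its front lower edge, 5 mm above the ledge, 5.5 mm inside the far wall, 30 mm left of the well's centre. The catch is dark, 14 mm wide, its front slopes steeply (65 deg) up and back to 15 mm above the ledge. The cover's far edge, pushed down on the slope, drives it back; then it springs over the cover.
- catch_right_nose (a point): The same for the right catch, 30 mm right of the well's centre. Pressing the cover down near its far edge with 10 to 22 N is enough to pass a catch; over 40 N is forcing it.
- reset_key (a joint): Small round reset key on the key panel, cap 20 mm in diameter: 0 = out, 0.006 m = fully in; spring, 5 N fully in. The two keys stand side by side along the box's x; which of them is the near one varies.
- reset_key_top (a point): Centre of the reset key's top face (pressed downward).
- start_key (a joint): Large round start key, cap 32 mm in diameter: 0 = out, 0.006 m = fully in; spring, 5 N fully in.
- start_key_top (a point): Centre of the start key's top face (pressed downward).
- timer: White wind-up kitchen timer, 59 mm wide, 40 high; bystander. Origin at the centre of its underside.
- salt_tub: White tub 85 x 114 x 46 mm; bystander. Origin at the centre of its underside.
- marker: White marker pen with a black cap, 143 mm long, 15 thick; bystander. Origin under its centre.

How it is judged:
On the way, in this order (a step that is already met when the one before it is completed fails the run):
1. the cover lies level and fully home under the lip and both catches, not held by the fingers, no key pressed (x of cover in the frame of control_box between -0.005 and 0.003 m and y of cover in the frame of control_box between -0.032 and -0.024 m and z of cover in the frame of control_box between 0.0485 and 0.0515 m and angle between cover's own z axis and vertical below 0.03 rad and angle between the x axis of cover and the x axis of control_box, either way round below 0.06 rad and value of joint each of catch_left, catch_right, reset_key, start_key below 0.002 m and contact force between the fingers and cover below 0.5 N), for 0.2 s.
2. the reset key is pressed in, the start key being out (value of joint reset_key above 0.0045 m and value of joint start_key below 0.002 m), for 0.05 s.
3. then the start key is pressed in, the reset key being out again (value of joint start_key above 0.0045 m and value of joint reset_key below 0.002 m), for 0.05 s.
At the end, for the whole second after the job is handed in: The cover lies at rest in the box, within 4 mm (x, y) of its home place 1 mm to -x of the well's centre, within 1.5 mm of the ledge's height, level within 0.03 rad, square within 0.06 rad; both catches are sprung back to under 2 mm and both keys are out again (x of cover in the frame of control_box between -0.005 and 0.003 m and y of cover in the frame of control_box between -0.032 and -0.024 m and z of cover in the frame of control_box between 0.0485 and 0.0515 m and angle between cover's own z axis and vertical below 0.03 rad and angle between the x axis of cover and the x axis of control_box, either way round below 0.06 rad and value of joint each of catch_left, catch_right, reset_key, start_key below 0.002 m and linear speed of cover below 0.02 m/s); the robot touches nothing.
It fails at once if a key is pressed before the cover is home (value of joint any of reset_key, start_key above 0.003 m and not (x of cover in the frame of control_box between -0.005 and 0.003 m and y of cover in the frame of control_box between -0.032 and -0.024 m and z of cover in the frame of control_box between 0.0485 and 0.0515 m and angle between cover's own z axis and vertical below 0.03 rad and angle between the x axis of cover and the x axis of control_box, either way round below 0.06 rad and value of joint each of catch_left, catch_right below 0.002 m)).
It fails at once if both keys are pressed at once (value of joint each of reset_key, start_key above 0.003 m).
It fails at once if the cover is forced against the box with more than 90 N in all (contact forces at ledge, walls, lip and catches added up) (contact force between cover and control_box above 90 N).
It fails at once if a bystander (timer, salt tub or marker) is moved by more than 20 mm (distance of any of timer, salt_tub, marker from where it was at the start of the episode above 0.02 m).
It also fails if it takes over 51 s, if anything falls off the work surface, if the arm or the gripper's body presses on something with over 40 N, if the wrist force passes 120 N, or if a joint passes its speed limit or range.

ROBOT

A 6-joint arm with a two-finger parallel gripper is mounted at the origin on a cart in front of the work surface, level with it; the furniture and walls round the work are solid. World frame = base frame: x ahead of the robot, y to its left, z up, the work surface at z = 0. Lengths are in m, angles in rad, forces in N, time in s.
With the tool pointing down it reaches from about 0.35 to 0.775 m from the base axis. Payload 5.5 kg.
Tool frame: the origin (TCP) lies at the very end of the fingers, on their centre line; the grasp point (between the pads) lies 19 mm behind it; z points along the fingers, y is the line along which they close (so a half turn about z gives the same grasp; the last joint's range is limited). The gripper opens to 85 mm and grips with 20 to 120 N. Pads are 22 mm wide; open, the fingers measure 114 mm over their backs; the gripper's body (76 mm by 85 mm) begins 54 mm behind the grasp point. The pads swing forward as they close: fully open they stand 13 mm farther back than shut.
Start: joints at [0.983, 0.313, 0.046, 1.304, 0, 1.431], TCP at [0.249, 0.518, 0.231] pointing down, gripper open.
Joint ranges: [-2.76, 2.76], [-0.86, 1.69], [-1.03, 1.26], [-2.2, 2.34], [-1.47, 1.5], [-3.14, 3.14]. Speed limits (rad/s): [2.57, 2.57, 3.14, 3.14, 3.14, 3.14].

INTERFACE

Orientations are given as a unit quaternion [w, x, y, z].
In Python, from workcell import get_state, read_camera, hand_in gives the robot as it stands.
- The arm moves only by the tool send_rows, never from a script. Its argument "increments" is a list of rows, each an object of numbers: "dx", "dy", "dz": the shift along the world's x, y, z in units of 25 mm (1.0 is 25 mm); "roll": the turn about the world's z in units of 8 degrees (1.0 is 8 degrees); "claw": the opening, from -1 (shut) to 1 (fully open). In form: [{"dx": .., "dy": .., "dz": .., "roll": .., "claw": ..}, ...]. A call has exactly 5 rows; each row is the pose to reach, as a shift and turn from the pose commanded when the call began; what a row does not reach only later rows make up. A row lasts 1/8 s, in which the tool goes at most 62.5 mm and 10.7 degrees, less where a joint would pass 70% of its speed; a pose out of reach is approached as far as the arm can. A call with a gripper value outside its range is refused whole. The fingers move at their own pace and stop on an object; "grip_force" is the grip in N (left out, the last holds). Time passes only in rows, so rows that repeat a pose let the fingers close, or fill a call up. It gives the time, the measured TCP pose, the force, the opening and the grip force at its end, in the units of the state.
- get_state(): the state, without advancing time (a new reading comes with each control period).
- read_camera(name): name is "scene" or "side" or "wrist"; returns a dict with "image" (384x512x3 uint8, blue, green, red), "fx", "fy", "cx", "cy" (pixels), "dist_coeffs" ([k1, k2, p1, p2, k3] as OpenCV has them; the pictures are not rectified), "world_to_cam" (4x4, takes a point from world to camera coordinates). Camera axes: x right, y up, looking along -z (the intrinsics and any distortion apply to the point x, -y, -z); pixel columns grow to the right and rows downward; lengths in m; the calibration is good to about 2 mm. A picture is of the moment at which its call begins. There is no depth.
- hand_in(): hands the job in; it is judged then, once.
The state is a dict: "clock": time; "joint_pos": joint angles; "qvel": joint speeds; "tau": joint torques, N m; "tcp_pos": TCP position; "orientation": TCP orientation; "wrist_force": force on the tool from outside, world axes, zero at the start; "ft_torque": the same for the moment, N m; "finger_gap": finger opening in m; "grip_force": force on a finger pad.
Only numpy, scipy, OpenCV 4.12 (cv2) and the standard library are available. Lean on these libraries where they do the work, as an engineer would, in place of code of your own. Each camera call takes 0.05 s, during which the arm holds its last target. There are 200 camera calls.

## Working session

There is one attempt and no reset: what is moved stays moved. The work goes in short steps, Python scripts to look and compute and a tool call to move; the robot and the scene stay as the last step left them, time stands still between calls to the robot, and variables do not carry over. Pictures are saved under pics/ and viewed, at most 10 in all, crops included, and the job is handed in when it is done.

Besides the shell and the picture viewer there is one more tool, called after ">>>" as name([rows], argument=value, ...), one row to a line, values as JSON. send_rows: Moves the arm, as the interface text tells. Its arguments: {"type":"object","properties":{"increments":{"type":"array","items":{"type":"object","properties":{"dx":{"type":"number"},"dy":{"type":"number"},"dz":{"type":"number"},"roll":{"type":"number"},"claw":{"type":"number"}}}},"grip_force":{"type":"number"}},"required":["increments"]}

```bash
mkdir -p pics
cat > h.py <<'E'
import numpy as np, cv2
from workcell import get_state, read_camera, hand_in
F=np.diag([1,-1,-1.])
def snap(n,fn=None):
    c=read_camera(n)
    if fn: cv2.imwrite('pics/'+fn,c['image'])
    c['K']=np.array([[c['fx'],0,c['cx']],[0,c['fy'],c['cy']],[0,0,1.]]);c['d']=np.array(c['dist_coeffs'],float);c['T']=np.array(c['world_to_cam']);return c
def ray(c,p):
    u=cv2.undistortPoints(np.array([[p]],float),c['K'],c['d'])[0,0]
    R,t=c['T'][:3,:3],c['T'][:3,3]
    return -R.T@t, R.T@np.array([u[0],-u[1],-1.])
def atz(c,p,z):
    o,d=ray(c,p);return o+d*(z-o[2])/d[2]
def tri(*cp):
    A=0;b=0
    for c,p in cp:
        o,d=ray(c,p);d=d/np.linalg.norm(d);P=np.eye(3)-np.outer(d,d);A=A+P;b=b+P@o
    x=np.linalg.solve(A,b);return x,[np.linalg.norm(np.cross(x-ray(c,p)[0],ray(c,p)[1]/np.linalg.norm(ray(c,p)[1]))) for c,p in cp]
def proj(c,X):
    T=c['T'];q=(F@(T[:3,:3]@np.atleast_2d(X).T+T[:3,3:])).T
    return cv2.projectPoints(q.copy(),np.zeros(3),np.zeros(3),c['K'],c['d'])[0][:,0]
E
python3 - <<'E'
from h import *
import pickle
C={}
for n in ['scene','side','wrist']:
    C[n]=snap(n); print(n,C[n]['T'][:3].round(3).tolist(),C[n]['fx'])
pickle.dump(C,open('c0.pkl','wb'))
im=lambda n:cv2.resize(C[n]['image'],(800,600),interpolation=cv2.INTER_CUBIC)
for n in C: cv2.imwrite(f'pics/{n}0.png',im(n))
print(get_state())
E
```

```text
scene [[0.757, -0.653, -0.026, -0.42], [0.298, 0.309, 0.903, -0.208], [-0.582, -0.691, 0.429, -0.875]] 384.5065425252257
side [[-0.933, -0.36, 0.014, 0.451], [0.236, -0.582, 0.778, -0.196], [-0.272, 0.729, 0.628, -1.2]] 461.2177160424562
wrist [[0.434, 0.901, -0.003, -0.574], [-0.852, 0.409, -0.327, 0.042], [-0.293, 0.144, 0.945, -0.383]] 311.3430123576982
{'clock': 0.15, 'joint_pos': array([ 9.83382917e-01,  3.13826431e-01,  4.52609668e-02,  1.30361496e+00,
       -9.29415118e-06,  1.43120721e+00]), 'qvel': array([ 0.00086347, -0.00235216,  0.00461482,  0.00074628,  0.0004641 ,
       -0.00065808]), 'tau': array([ 2.45243878e-03, -4.81065238e+01,  2.98816466e+01,  1.38816662e-02,
       -1.25028678e-04,  5.48000472e-06]), 'tcp_pos': array([0.24877153, 0.51797871, 0.23062316]), 'orientation': array([-2.41714532e-04,  2.22045743e-01,  9.75036004e-01, -6.48483031e-04]), 'wrist_force': array([-0.31988823,  0.75948265,  0.05361092]), 'ft_torque': array([-0.03987892,  0.03221093, -0.02859483]), 'grip_force': 0.0, 'finger_gap': 0.08532794032138082}
```

View pics/scene0.png

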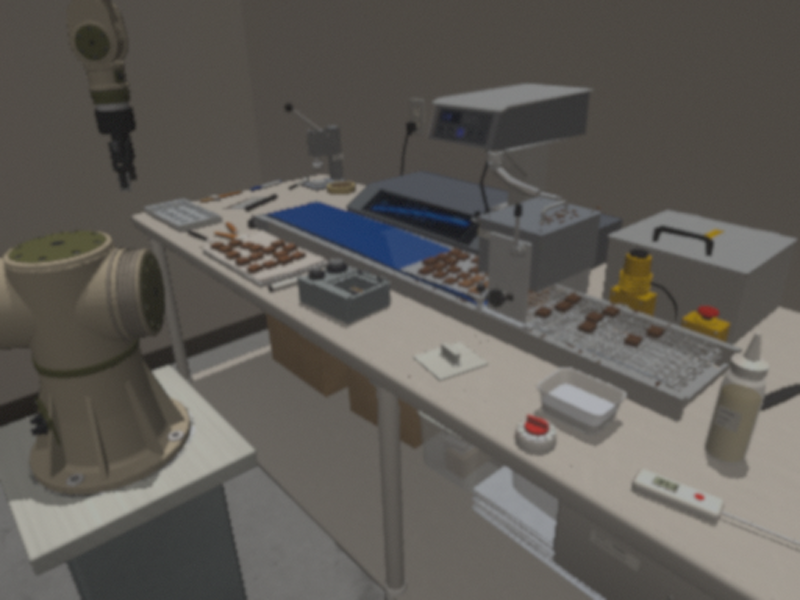

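View pics/side0.png

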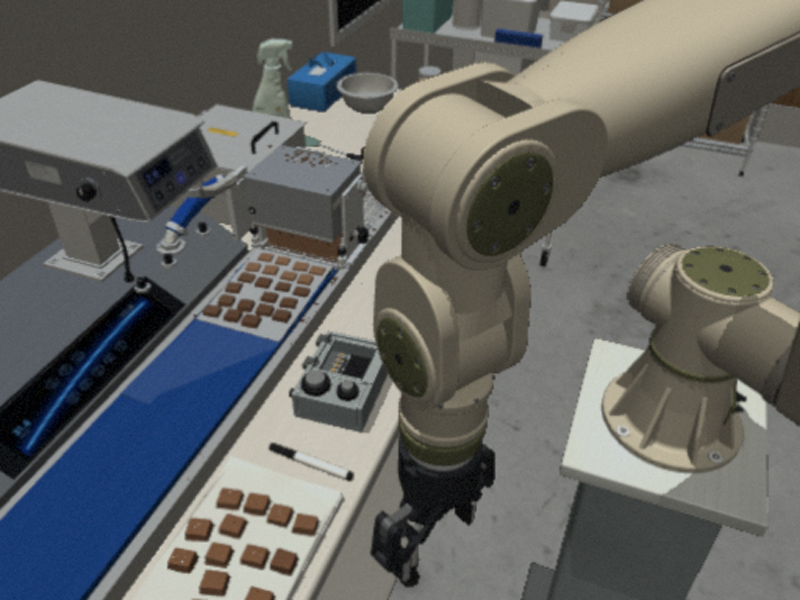

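The scene view shows the box at about (345,290) and the cover at about (450,358), with the timer at (537,433) and the tub at (580,398) (800-wide pixels). In the side view the big start key (316,383) is the far one, the small reset key (347,390) is the near one, and the marker is at (310,460). Next I compute rough positions and then look from the wrist camera.

Run:
```python
from h import *
import pickle
C=pickle.load(open('c0.pkl','rb'));s=800/512
for n,p,z in [('scene',(345,290),.05),('scene',(450,360),0.004),('scene',(537,440),.02),('scene',(580,400),.03),('side',(316,383),.06),('side',(347,390),.06),('side',(310,460),.01),('side',(345,365),.05)]:
    print(n,p,atz(C[n],np.array(p)/s,z).round(3))
c=C['wrist'];o=-c['T'][:3,:3].T@c['T'][:3,3]
from scipy.spatial.transform import Rotation as R
S=get_state();q=S['orientation'];r=R.from_quat([*q[1:],q[0]])
print('cam in tool',r.inv().apply(o-S['tcp_pos']).round(3),'view dir tool',r.inv().apply(-c['T'][2,:3]).round(3)); print(r.as_matrix().round(3))
```

```text
scene (345, 290) [0.506 0.105 0.05 ]
scene (450, 360) [ 0.521 -0.18   0.004]
scene (537, 440) [ 0.438 -0.431  0.02 ]
scene (580, 400) [ 0.549 -0.424  0.03 ]
side (316, 383) [0.55  0.195 0.06 ]
side (347, 390) [0.497 0.191 0.06 ]
side (310, 460) [0.51  0.304 0.01 ]
side (345, 365) [0.529 0.13  0.05 ]
cam in tool [ 0.085 -0.    -0.143] view dir tool [-0.327 -0.001  0.945]
[[-0.901  0.433 -0.001]
 [ 0.433  0.901 -0.001]
 [ 0.    -0.001 -1.   ]]
```

>>> send_rows([
  {"dx":1.2,"dy":-1.8,"dz":0.2,"roll":0.6,"claw":1},
  {"dx":2.5,"dy":-3.6,"dz":0.4,"roll":1.2,"claw":1},
  {"dx":3.7,"dy":-5.4,"dz":0.5,"roll":1.8,"claw":1},
  {"dx":5,"dy":-7.2,"dz":0.6,"roll":2.5,"claw":1},
  {"dx":6.2,"dy":-9,"dz":0.8,"roll":3.2,"claw":1},
], grip_force=20)

```text
clock: 0.78
tcp_pos: [0.4046, 0.2917, 0.2511]
orientation: [-0.0, -0.001, 1.0, -0.0]
wrist_force: [1.3, 0.1, -0.9]
finger_gap: 0.0853
grip_force: 0.0
```

>>> send_rows([
  {"dx":1.2,"dy":-1.8,"claw":1},
  {"dx":2.4,"dy":-3.6,"claw":1},
  {"dx":3.6,"dy":-5.3,"claw":1},
  {"dx":4.6,"dy":-6.9,"claw":1},
  {"dx":4.6,"dy":-6.9,"claw":1},
])

```text
schema error: expected keys dx, dy, dz, roll, claw
```

Run:
```python
from h import *
import pickle
c=snap('wrist');pickle.dump(c,open('w1.pkl','wb'))
cv2.imwrite('pics/w1.png',cv2.resize(c['image'],(800,600),interpolation=cv2.INTER_CUBIC));print(get_state()['tcp_pos'],get_state()['clock'])
```

```text
[0.40816694 0.28740328 0.25177206] 0.825
```

View pics/w1.png

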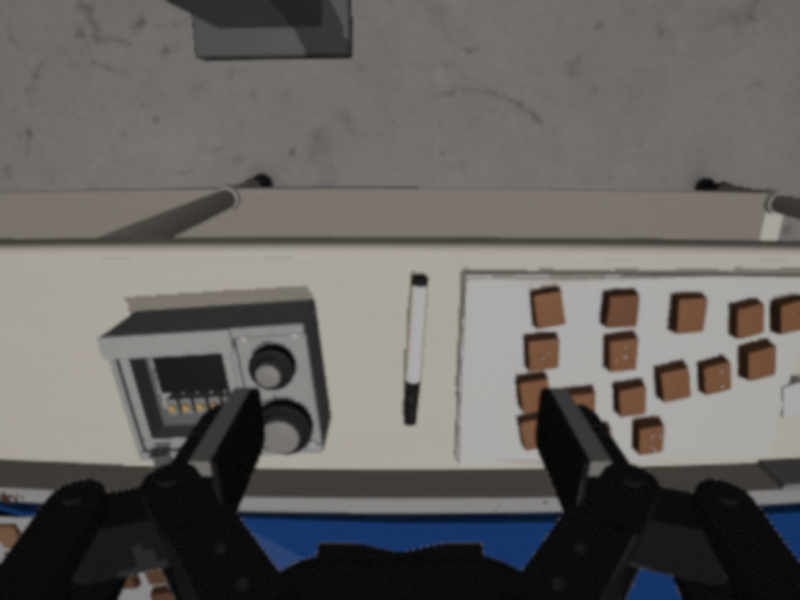

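The wrist view shows the box at lower left: small reset key on the near side at (268,368), large start key at (285,430), lip at the top edge of the well at about (170,342), catch at (160,455). I'll now move to a pose that sees both box and cover.

>>> send_rows([
  {"dx":0.8,"dy":-2.2,"dz":0,"roll":0,"claw":1},
  {"dx":1.7,"dy":-4.4,"dz":0,"roll":0,"claw":1},
  {"dx":2.6,"dy":-6.6,"dz":0,"roll":0,"claw":1},
  {"dx":3.4,"dy":-8.8,"dz":0,"roll":0,"claw":1},
  {"dx":4.2,"dy":-10.8,"dz":0,"roll":0,"claw":1},
])

```text
clock: 1.45
tcp_pos: [0.5093, 0.0216, 0.2512]
orientation: [-0.0, 0.001, 1.0, 0.0]
wrist_force: [0.6, 0.6, -0.4]
finger_gap: 0.0855
grip_force: 0.0
```

Run:
```python
from h import *
import pickle
c=snap('wrist');c=snap('wrist');c=snap('wrist');pickle.dump(c,open('w2.pkl','wb'))
cv2.imwrite('pics/w2.png',cv2.resize(c['image'],(800,600),interpolation=cv2.INTER_CUBIC));print(get_state()['tcp_pos'],get_state()['clock'])
```

```text
[0.50954925 0.02118283 0.25071772] 1.6
```

View pics/w2.png

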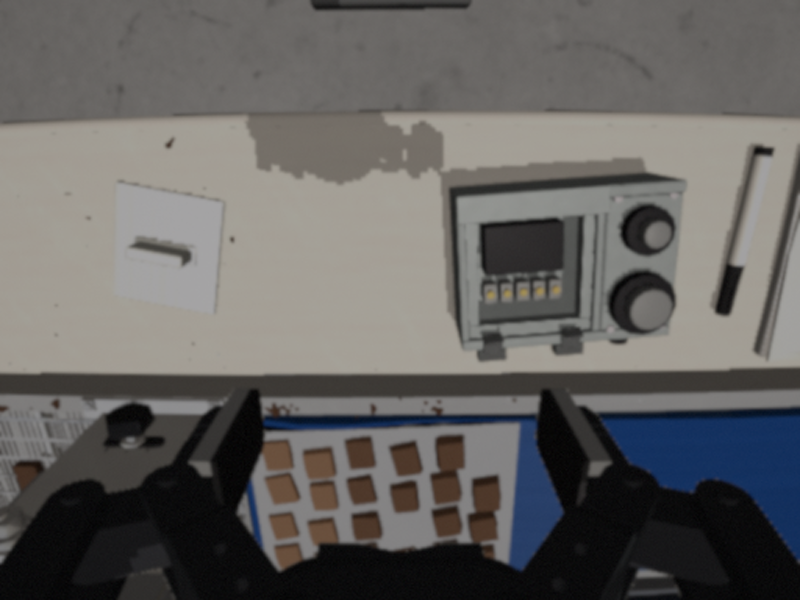

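The view shows the cover with corners at (118,182), (223,200), (215,312), (113,293) and rib (128–192, 250). It also shows the box: well (470–590, 220–335), catches at (490,345) and (568,340), and keys at (657,234) and (649,310). Now I fit the poses.

```bash
cat > m.py <<'E'
from h import *
import pickle
s=800/512
w1=pickle.load(open('w1.pkl','rb'));w2=pickle.load(open('w2.pkl','rb'));C0=pickle.load(open('c0.pkl','rb'))
P=lambda *p:np.array(p)/s
cov=[atz(w2,P(*p),.004) for p in [(118,182),(223,200),(215,312),(113,293)]]
cov=np.array(cov);print('cover',cov.round(4).tolist(),cov.mean(0).round(4),[np.linalg.norm(cov[i]-cov[i-1]).round(4) for i in range(4)])
e=(cov[3]-cov[0]+cov[2]-cov[1]);print('cover yaw deg',np.degrees(np.arctan2(e[1],e[0])))
for n,a,b in [('reset',(268,374),(657,234)),('start',(289,433),(650,310))]:
    print(n,*[np.round(v,4) for v in tri((w1,P(*a)),(w2,P(*b)))])
for n,p in [('nearR',(451,188)),('nearL',(685,181)),('farL',(668,333)),('farR',(464,347)),('catchR',(491,340)),('catchL',(568,334)),('lipedgeR',(459,222)),('lipedgeL',(606,213))]:
    print(n,atz(w2,P(*p),.061).round(4),atz(w2,P(*p),.0545).round(4))
E
python3 m.py
python3 - <<'E'
import cv2
im=cv2.imread('pics/w2.png')
import pickle
c=pickle.load(open('w2.pkl','rb'))['image']
a=cv2.resize(c[105:240,280:450],None,fx=4.4,fy=4.4,interpolation=cv2.INTER_CUBIC)
print(a.shape);cv2.imwrite('pics/box_crop.png',a)
E
```

```text
cover [[0.465, -0.2085, 0.004], [0.4813, -0.1234, 0.004], [0.578, -0.1426, 0.004], [0.5598, -0.2314, 0.004]] [ 0.521  -0.1765  0.004 ] [np.float64(0.0975), np.float64(0.0867), np.float64(0.0986), np.float64(0.0907)]
cover yaw deg -12.385967345090098
reset [0.4956 0.1938 0.0744] [0.0004 0.0004]
start [0.5546 0.2029 0.0649] [0.0006 0.0006]
nearR [0.4668 0.0539 0.061 ] [0.4676 0.0546 0.0545]
nearL [0.4617 0.2156 0.061 ] [0.4624 0.2194 0.0545]
farL [0.5757 0.2228 0.061 ] [0.5786 0.2268 0.0545]
farR [0.5854 0.0668 0.061 ] [0.5885 0.0677 0.0545]
catchR [0.5798 0.0869 0.061 ] [0.5828 0.0882 0.0545]
catchL [0.5755 0.145  0.061 ] [0.5784 0.1475 0.0545]
lipedgeR [0.4901 0.06   0.061 ] [0.4914 0.0608 0.0545]
lipedgeL [0.484  0.1624 0.061 ] [0.4852 0.1651 0.0545]
(594, 748, 3)
```

View pics/box_crop.png

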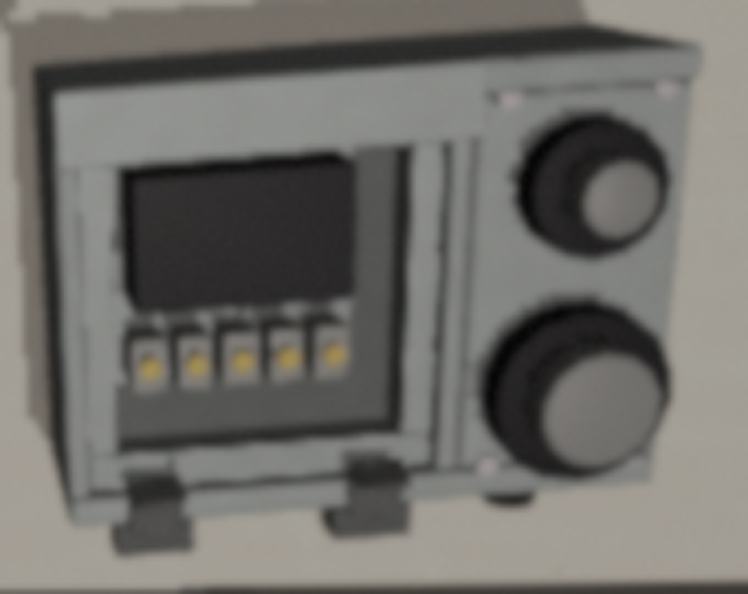

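The close crop shows (crop pixels) the box top corners at (55,92), (699,47), (650,480), (75,522). The silver cap tops are at (622,200) for reset and (603,410) for start, and the catches are at (155,490) and (378,470). Next I fit the box pose with these.

```bash
cat > fit.py <<'E'
from m import *
from scipy.optimize import least_squares
Q=lambda u,v:np.array([280+(u+.5)/4.4-.5,105+(v+.5)/4.4-.5])
pts=[((-.06,-.081,.061),(55,92)),((-.06,.081,.061),(699,47)),((.06,.081,.0545),(650,480)),((.06,-.081,.0545),(75,522)),
((-.041,-.075,.061),(60,168)),((-.041,.019,.061),(412+40,142)),]
X=np.array([p[0] for p in pts]);uv=np.array([Q(*p[1]) for p in pts])
def W(v,X):
    c,s_=np.cos(v[2]),np.sin(v[2]);X=np.atleast_2d(X);return np.c_[v[0]+c*X[:,0]-s_*X[:,1],v[1]+s_*X[:,0]+c*X[:,1],X[:,2]]
r=least_squares(lambda v:(proj(w2,W(v,X))-uv).ravel(),[.52,.13,0],loss='soft_l1')
v=r.x;print('box',v.round(4),np.degrees(v[2]).round(2));print((proj(w2,W(v,X))-uv).round(1).tolist())
print('well',W(v,(0,-.028,.05)).round(4),'catch tips',W(v,[(.0455,.002,.055),(.0455,-.058,.055)]).round(4))
for n,a in [('reset',Q(622,200)),('start',Q(603,410))]:
    for z in (.062,.066,.07,.074):
        p=atz(w2,a,z);d=p[:2]-v[:2];c,s_=np.cos(v[2]),np.sin(v[2]);print(n,z,p.round(4),'box',(c*d[0]+s_*d[1]).round(4),(-s_*d[0]+c*d[1]).round(4))
# cover fit
co=[(118,182),(223,200),(215,312),(113,293)];Y=np.array([(-.05,-.045,.004),(-.05,.045,.004),(.05,.045,.004),(.05,-.045,.004)])
ru=least_squares(lambda q:(proj(w2,W(q,Y))-np.array(co)/s).ravel(),[.52,-.18,-.2]);print('cover',ru.x.round(4),np.degrees(ru.x[2]),ru.fun.round(1))
# check in scene
print('scene px box corners',(proj(C0['scene'],W(v,X[:4]))*s).round(0).tolist(),'cover',(proj(C0['scene'],W(ru.x,Y))*s).round(0).tolist())
print('rib top ends px w2',(proj(w2,W(ru.x,[(0,-.023,.027),(0,.023,.027)]))*s).round(0))
E
python3 fit.py|tail -n +13
```

```text
box [0.5262 0.1409 0.0763] 4.37
[[-2.1, 0.3], [1.4, -0.8], [-0.5, 0.4], [-2.3, 1.6], [3.2, 0.1], [0.4, -0.7]]
well [[0.5283 0.113  0.05  ]] catch tips [[0.5714 0.1463 0.055 ]
 [0.576  0.0865 0.055 ]]
reset 0.062 [0.499  0.2014 0.062 ] box -0.0225 0.0624
reset 0.066 [0.4982 0.1992 0.066 ] box -0.0235 0.0603
reset 0.07 [0.4973 0.197  0.07  ] box -0.0246 0.0582
reset 0.074 [0.4964 0.1948 0.074 ] box -0.0256 0.0561
start 0.062 [0.5555 0.2055 0.062 ] box 0.0342 0.0622
start 0.066 [0.554  0.2033 0.066 ] box 0.0325 0.0601
start 0.07 [0.5524 0.2011 0.07  ] box 0.0307 0.058
start 0.074 [0.5509 0.1988 0.074 ] box 0.029 0.0559
cover [ 0.5212 -0.1765 -0.2072] -11.86971417088489 [-1.6 -1.6  1.   0.2 -0.   1.   0.6  0.7]
scene px box corners [[346.0, 298.0], [296.0, 276.0], [339.0, 263.0], [390.0, 282.0]] cover [[438.0, 379.0], [411.0, 356.0], [458.0, 341.0], [487.0, 363.0]]
rib top ends px w2 [[125. 251.]
 [182. 262.]]
```

>>> send_rows([
  {"dx":0.1,"dy":-1.8,"dz":-0.5,"roll":-0.4,"claw":1},
  {"dx":0.2,"dy":-3.6,"dz":-1.5,"roll":-0.8,"claw":1},
  {"dx":0.3,"dy":-5.6,"dz":-3,"roll":-1.2,"claw":1},
  {"dx":0.46,"dy":-7.5,"dz":-4.5,"roll":-1.5,"claw":1},
  {"dx":0.46,"dy":-7.9,"dz":-6,"roll":-1.5,"claw":1},
])

```text
clock: 2.22
tcp_pos: [0.5209, -0.1754, 0.1002]
orientation: [0.0, 0.106, 0.994, -0.0]
wrist_force: [-0.8, 0.4, 0.8]
finger_gap: 0.0853
grip_force: 0.0
```

Run:
```python
from h import *
import pickle
c=snap('wrist');c=snap('wrist');pickle.dump(c,open('w3.pkl','wb'));S=get_state()
print(S['tcp_pos'],S['orientation'],S['clock'])
a=cv2.resize(c['image'],(800,600),interpolation=cv2.INTER_CUBIC);cv2.imwrite('pics/w3.png',a)
```

```text
[ 0.51740295 -0.17257154  0.09718412] [-0.00391694  0.10554232  0.99440573  0.00165093] 2.325
```

View pics/w3.png

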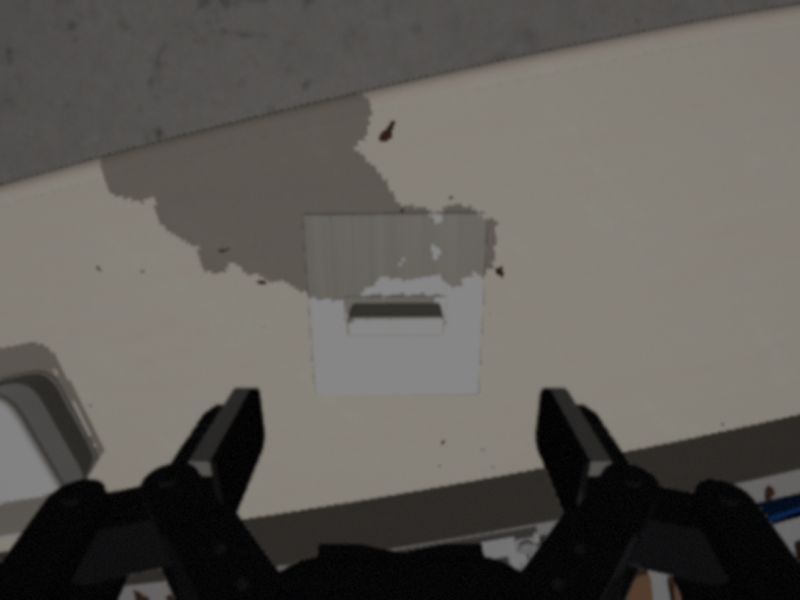

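The wrist view shows the cover square to the gripper: corners (304,213), (485,212), (479,393), (316,394), rib top centred at (396,326).

```bash
python3 - <<'E' | tail -n 8
from fit import *
c=pickle.load(open('w3.pkl','rb'))
co=np.array([(304,213),(485,212),(479,393),(316,394)])/s
r=least_squares(lambda q:(proj(c,W(q,Y))-co).ravel(),[.52,-.18,-.2]);print('cover',r.x.round(4),np.degrees(r.x[2]),r.fun.round(1))
print(atz(c,P(396,326),.027),atz(c,P(396,334),.027),'pred rib',proj(c,W(r.x,[(0,-.023,.027),(0,.023,.027)]))*s)
print(tri((w2,P(156,258)),(c,P(396,326))))
print(get_state()['tcp_pos'],get_state()['clock'])
E
```

```text
scene px box corners [[346.0, 298.0], [296.0, 276.0], [339.0, 263.0], [390.0, 282.0]] cover [[438.0, 379.0], [411.0, 356.0], [458.0, 341.0], [487.0, 363.0]]
rib top ends px w2 [[125. 251.]
 [182. 262.]]
cover [ 0.522  -0.1769 -0.2028] -11.618263285288823 [-1.2  0.3  1.6 -0.3 -0.2 -0.  -0.2  0.3]
[ 0.52196806 -0.17670991  0.027     ] [ 0.52597992 -0.17758715  0.027     ] pred rib [[346.99819715 326.63091164]
 [444.44048565 325.69218111]]
(array([ 0.52386048, -0.17715879,  0.02257269]), [np.float64(8.701791096694897e-05), np.float64(8.701791096685987e-05)])
[ 0.51740295 -0.17257154  0.09718412] 2.325
```

>>> send_rows([
  {"dx":0.07,"dy":-0.09,"dz":-1,"roll":0,"claw":1},
  {"dx":0.07,"dy":-0.09,"dz":-2,"roll":0,"claw":1},
  {"dx":0.07,"dy":-0.09,"dz":-3,"roll":0,"claw":1},
  {"dx":0.07,"dy":-0.09,"dz":-3.5,"roll":0,"claw":1},
  {"dx":0.07,"dy":-0.09,"dz":-3.6,"roll":0,"claw":1},
], grip_force=25)

```text
clock: 2.95
tcp_pos: [0.5224, -0.1753, 0.0117]
orientation: [-0.0, 0.104, 0.995, 0.0]
wrist_force: [0.1, -0.5, -0.3]
finger_gap: 0.0859
grip_force: 0.0
```

>>> send_rows([
  {"dx":0,"dy":0,"dz":0,"roll":0,"claw":0.6},
  {"dx":0,"dy":0,"dz":0,"roll":0,"claw":0.3},
  {"dx":0,"dy":0,"dz":0,"roll":0,"claw":0},
  {"dx":0,"dy":0,"dz":0,"roll":0,"claw":-0.3},
  {"dx":0,"dy":0,"dz":0,"roll":0,"claw":-1},
])

```text
clock: 3.58
tcp_pos: [0.5229, -0.1767, 0.0123]
orientation: [0.001, 0.105, 0.994, -0.0]
wrist_force: [-1.2, 0.2, 6.5]
finger_gap: 0.045
grip_force: 25.5
```

>>> send_rows([
  {"dx":0,"dy":0,"dz":0,"roll":0,"claw":-1},
  {"dx":0,"dy":0,"dz":0,"roll":0,"claw":-1},
  {"dx":0,"dy":0,"dz":0,"roll":0,"claw":-1},
  {"dx":0,"dy":0,"dz":0,"roll":0,"claw":-1},
  {"dx":0,"dy":0,"dz":0,"roll":0,"claw":-1},
])

```text
clock: 4.2
tcp_pos: [0.5229, -0.1768, 0.0123]
orientation: [0.001, 0.105, 0.994, -0.0]
wrist_force: [-0.7, 1.2, 7.1]
finger_gap: 0.0451
grip_force: 25.5
```

>>> send_rows([
  {"dx":0,"dy":0,"dz":0,"roll":0,"claw":0.3},
  {"dx":0,"dy":0,"dz":0,"roll":0,"claw":0.3},
  {"dx":0,"dy":0,"dz":0.2,"roll":0,"claw":0.3},
  {"dx":0,"dy":0,"dz":0.2,"roll":0,"claw":0.3},
  {"dx":0,"dy":0,"dz":0.2,"roll":0,"claw":0.3},
])

```text
clock: 4.82
tcp_pos: [0.5223, -0.1764, 0.0164]
orientation: [0.0, 0.105, 0.994, 0.0]
wrist_force: [-0.0, 1.0, -0.2]
finger_gap: 0.0555
grip_force: 0.0
```

>>> send_rows([
  {"dx":0,"dy":0,"dz":0,"roll":0,"claw":0},
  {"dx":0,"dy":0,"dz":0,"roll":0,"claw":-0.2},
  {"dx":0,"dy":0,"dz":0,"roll":0,"claw":-0.5},
  {"dx":0,"dy":0,"dz":0,"roll":0,"claw":-1},
  {"dx":0,"dy":0,"dz":0,"roll":0,"claw":-1},
])

```text
clock: 5.45
tcp_pos: [0.5222, -0.1765, 0.0165]
orientation: [0.0, 0.105, 0.994, -0.0]
wrist_force: [-1.0, -0.3, 4.6]
finger_gap: 0.0455
grip_force: 25.7
```

>>> send_rows([
  {"dx":0,"dy":0,"dz":0.6,"roll":0,"claw":-1},
  {"dx":0,"dy":0,"dz":1.8,"roll":0.2,"claw":-1},
  {"dx":0,"dy":0.8,"dz":3.2,"roll":0.6,"claw":-1},
  {"dx":0,"dy":2,"dz":4.6,"roll":1,"claw":-1},
  {"dx":0,"dy":3.2,"dz":6,"roll":1.4,"claw":-1},
])

```text
clock: 6.08
tcp_pos: [0.5221, -0.0957, 0.1679]
orientation: [0.0, 0.007, 1.0, 0.0]
wrist_force: [0.7, -0.3, -1.5]
finger_gap: 0.0448
grip_force: 26.1
```

>>> send_rows([
  {"dx":0,"dy":1,"dz":0.9,"roll":0.4,"claw":-1},
  {"dx":0,"dy":1.7,"dz":1.3,"roll":0.6,"claw":-1},
  {"dx":0,"dy":1.9,"dz":1.4,"roll":0.6,"claw":-1},
  {"dx":0,"dy":1.9,"dz":1.4,"roll":0.6,"claw":-1},
  {"dx":0,"dy":1.9,"dz":1.4,"roll":0.6,"claw":-1},
])

```text
clock: 6.7
tcp_pos: [0.5217, -0.0495, 0.2002]
orientation: [-0.001, -0.034, 0.999, 0.0]
wrist_force: [-0.1, 0.7, -1.1]
finger_gap: 0.045
grip_force: 26.1
```

Run:
```python
from h import *
import pickle
c=snap('wrist');c=snap('wrist');pickle.dump(c,open('w4.pkl','wb'));S=get_state()
pickle.dump(snap('side'),open('s4.pkl','wb'))
print(S['tcp_pos'],S['orientation'],S['clock'])
a=cv2.resize(c['image'][100:384,112:],(800,568),interpolation=cv2.INTER_CUBIC);cv2.imwrite('pics/w4.png',a)
```

```text
[ 0.52186932 -0.04951657  0.20043083] [-7.68392743e-04 -3.37871643e-02  9.99428737e-01  1.89482593e-04] 6.8
```

View pics/w4.png

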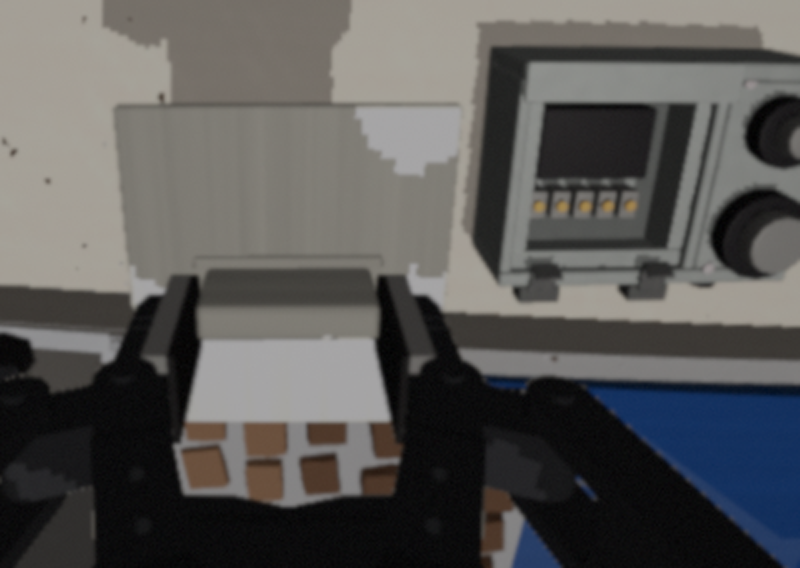

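The wrist view shows the cover level in the grip (near edge (117–460, 105), square to the tool). The box beside it has its lip bar at (528,63)–(525,101) and its far-right corner at (503,285). I'll refine the box pose by edge alignment over both wrist views and check it with an overlay.

```bash
cat > ed.py <<'E'
from fit import *
from scipy.optimize import minimize
from scipy.ndimage import map_coordinates
w4=pickle.load(open('w4.pkl','rb'))
ED=[((-.06,-.081,.061),(-.06,.081,.061)),((-.041,-.081,.061),(-.041,.025,.061)),((.06,-.081,.0545),(.06,.081,.0545)),((-.04,-.081,.0545),(.06,-.081,.0545)),((-.055,.081,.0545),(.06,.081,.0545)),
((-.03,-.067,.05),(.041,-.067,.05)),((-.03,.011,.05),(.041,.011,.05)),((.041,-.067,.05),(.041,.011,.05))]
def samp(v):
    return [W(v,np.linspace(a,b,40)) for a,b in ED]
def G(im,sg):
    g=cv2.GaussianBlur(im,(0,0),sg).astype(float);return np.max(np.hypot(cv2.Sobel(g,-1,1,0),cv2.Sobel(g,-1,0,1)),axis=2)
def score(v,gs):
    t=0
    for c,g in gs:
        for S_ in samp(v):
            p=proj(c,S_);m=(p[:,0]<510)&(p[:,0]>1)
            if m.any(): t+=np.sqrt(map_coordinates(g,[p[m,1],p[m,0]],order=1,mode='nearest')).mean()
    return -t
for cams in ([w2,w4],[w2],[w4]):
    x=np.array(r.x)
    for sg in (3,2,1.2):
        gs=[(c,G(c['image'],sg)) for c in cams];best=None
        for k in range(20):
            x0=x+np.random.default_rng(k).normal(0,1,3)*[.003,.003,.02]*(sg/3)
            o=minimize(score,x0,args=(gs,),method='Nelder-Mead',options=dict(initial_simplex=x0+np.vstack([np.zeros(3),np.diag([.002,.002,.015])])))
            if best is None or o.fun<best.fun: best=o
        x=best.x
    print(len(cams),x.round(4),np.degrees(x[2]).round(2),best.fun)
    if len(cams)==2: vb=x;np.save('box.npy',x)
out=[]
for c,(x0,y0,w,h) in [(w2,(280,105,170,135)),(w4,(340,115,172,137))]:
    f=4.6;im=cv2.resize(c['image'][y0:y0+h,x0:x0+w],(400*2,int(h*800/w)),interpolation=cv2.INTER_CUBIC);k=800/w
    for S_ in samp(vb):
        p=((proj(c,S_)-[x0-.5,y0-.5])*k).astype(int);cv2.polylines(im,[p[:,None].astype(np.int32)],False,(0,0,255),1)
    out.append(cv2.resize(im,(480,380)))
cv2.imwrite('pics/ov.png',cv2.resize(np.hstack(out),(800,317)) if 0 else np.hstack([cv2.resize(o,(400,320)) for o in out]))
# cover in hand from w4
Pc=lambda u,v:np.array([112+u/2,100+v/2]);
for z in (.17,.18,.19,.195):
    a,b=atz(w4,Pc(117,105),z),atz(w4,Pc(460,105),z);print(z,a.round(4),b.round(4),np.linalg.norm(a-b).round(4))
E
python3 ed.py | tail -n 7
```

```text
2 [0.5263 0.1427 0.0742] 4.25 -177.22791617789846
1 [0.5262 0.1428 0.0736] 4.21 -88.57581860278695
1 [0.5264 0.1427 0.075 ] 4.3 -88.74548294775647
0.17 [ 0.4794 -0.1012  0.17  ] [ 0.4729 -0.0033  0.17  ] 0.0982
0.18 [ 0.477  -0.0986  0.18  ] [ 0.4708 -0.0063  0.18  ] 0.0925
0.19 [ 0.4746 -0.0959  0.19  ] [ 0.4688 -0.0093  0.19  ] 0.0869
0.195 [ 0.4734 -0.0946  0.195 ] [ 0.4677 -0.0108  0.195 ] 0.084
```

View pics/ov.png

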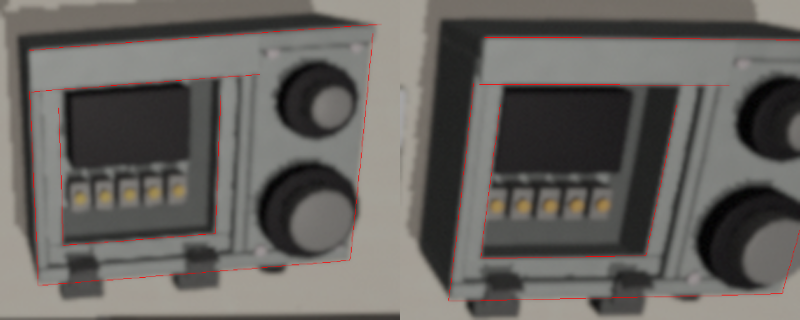

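The overlay lines up in both views, giving box (0.5263, 0.1427) with yaw 4.25°. I'll pre-tilt the cover by resting its far edge on top of the near bar (z = 61 mm), letting it pivot between the pads.

>>> send_rows([
  {"dx":-0.9,"dy":1.2,"dz":0,"roll":0.05,"claw":-1},
  {"dx":-1.9,"dy":2.6,"dz":0,"roll":0.05,"claw":-1},
  {"dx":-2.8,"dy":4.2,"dz":-0.8,"roll":0.05,"claw":-1},
  {"dx":-3.4,"dy":5.6,"dz":-2,"roll":0.05,"claw":-1},
  {"dx":-3.56,"dy":6.3,"dz":-3.2,"roll":0.05,"claw":-1},
])

```text
clock: 7.48
tcp_pos: [0.4322, 0.1097, 0.1206]
orientation: [0.0, -0.038, 0.999, 0.0]
wrist_force: [0.3, -1.1, -1.8]
finger_gap: 0.0445
grip_force: 26.2
```

>>> send_rows([
  {"dx":0,"dy":0,"dz":-0.4,"roll":0,"claw":-1},
  {"dx":0,"dy":0,"dz":-0.8,"roll":0,"claw":-1},
  {"dx":0,"dy":0,"dz":-0.8,"roll":0,"claw":-1},
  {"dx":0,"dy":0,"dz":-0.8,"roll":0,"claw":-1},
  {"dx":0,"dy":0,"dz":-0.8,"roll":0,"claw":-1},
])

```text
clock: 8.1
tcp_pos: [0.434, 0.1083, 0.102]
orientation: [0.001, -0.038, 0.999, 0.0]
wrist_force: [0.1, 0.1, -1.5]
finger_gap: 0.045
grip_force: 26.2
```

>>> send_rows([
  {"dx":0,"dy":0,"dz":-0.4,"roll":0,"claw":-1},
  {"dx":0,"dy":0,"dz":-0.8,"roll":0,"claw":-1},
  {"dx":0,"dy":0,"dz":-0.95,"roll":0,"claw":-1},
  {"dx":0,"dy":0,"dz":-1.02,"roll":0,"claw":-1},
  {"dx":0,"dy":0,"dz":-1.1,"roll":0,"claw":-1},
])

```text
clock: 8.72
tcp_pos: [0.433, 0.1086, 0.074]
orientation: [-0.0, -0.038, 0.999, 0.0]
wrist_force: [-3.3, -0.7, 4.1]
finger_gap: 0.0451
grip_force: 26.8
```

>>> send_rows([
  {"dx":0,"dy":0,"dz":-0.06,"roll":0,"claw":-1},
  {"dx":0,"dy":0,"dz":-0.12,"roll":0,"claw":-1},
  {"dx":0,"dy":0,"dz":-0.18,"roll":0,"claw":-1},
  {"dx":0,"dy":0,"dz":-0.24,"roll":0,"claw":-1},
  {"dx":0,"dy":0,"dz":-0.24,"roll":0,"claw":-1},
])

```text
clock: 9.35
tcp_pos: [0.4327, 0.1085, 0.0675]
orientation: [-0.001, -0.038, 0.999, 0.0]
wrist_force: [-4.2, 0.4, 4.5]
finger_gap: 0.0448
grip_force: 27.8
```

>>> send_rows([
  {"dx":0,"dy":0,"dz":0.5,"roll":0,"claw":-1},
  {"dx":0,"dy":0,"dz":1.2,"roll":0,"claw":-1},
  {"dx":0,"dy":0,"dz":1.8,"roll":0,"claw":-1},
  {"dx":0,"dy":0,"dz":1.8,"roll":0,"claw":-1},
  {"dx":0,"dy":0,"dz":1.8,"roll":0,"claw":-1},
])

```text
clock: 9.98
tcp_pos: [0.4336, 0.1086, 0.1128]
orientation: [0.0, -0.038, 0.999, 0.0]
wrist_force: [0.6, -0.7, -1.0]
finger_gap: 0.0446
grip_force: 27.3
```

Run:
```python
from h import *
import pickle
c=snap('wrist');c=snap('side');w=snap('wrist');pickle.dump((c,w),open('t5.pkl','wb'));S=get_state()
print(S['tcp_pos'],S['orientation'],S['clock'])
p=proj(c,S['tcp_pos'])[0];print(p)
x,y=p.astype(int);x0,y0=max(x-75,0),max(y-75,0)
a=cv2.resize(c['image'][y0:y0+140,x0:x0+150],(400,373),interpolation=cv2.INTER_CUBIC);b=cv2.resize(w['image'],(400,300));b=np.vstack([b,np.zeros((73,400,3),np.uint8)])
print(x0,y0);cv2.imwrite('pics/t5.png',np.hstack([a,b]))
```

```text
[0.43288495 0.10854174 0.11221901] [-4.76416233e-04 -3.78824511e-02  9.99282088e-01  3.11041885e-05] 10.125
[258.13740534 220.09846262]
183 145
```

View pics/t5.png

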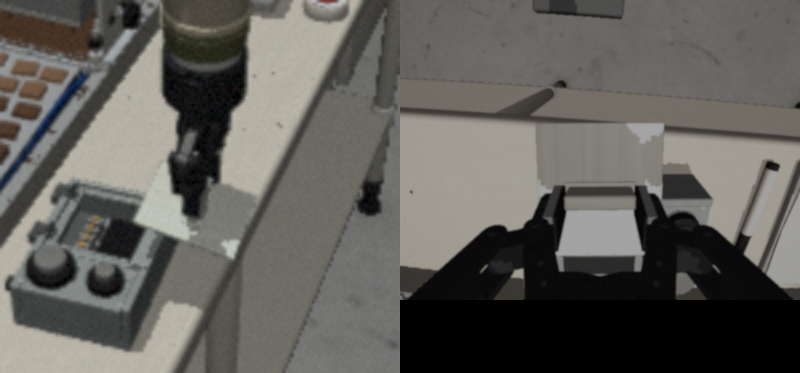

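The left panel (side) shows the cover held beside the box and tilted. The right panel (wrist) shows its near edge at panel pixels (537–663, 123), now lower than before. I'll compute the tilt from that edge.

```bash
cat > tilt.py <<'E'
from fit import *
from scipy.spatial.transform import Rotation as R
def fitcov(c,tcp,yaw,px,th0=.25):
    # params: tilt, slip x, y shift, yaw ; near top edge corners relative to pivot
    def mod(q):
        L=np.array([(-.05,-.045,-.018),(-.05,.045,-.018)])+[q[1],0,0]
        L=R.from_euler('y',-q[0]).apply(L)+[0,q[2],.0055]
        return R.from_euler('z',yaw+q[3]).apply(L)+tcp
    r=least_squares(lambda q:np.r_[(proj(c,mod(q))-px).ravel(),q[1]/.0007,q[3]/.02],[th0,0,0,0])
    return r,mod(r.x)
if __name__=='__main__':
    w=pickle.load(open('t5.pkl','rb'))[1];S=get_state()
    g=cv2.cvtColor(w['image'],cv2.COLOR_BGR2GRAY).astype(float)
    print('rows grad',[(x,int(140+np.argmax(np.abs(np.diff(cv2.GaussianBlur(g,(0,0),1)[140:175,x]))))) for x in (185,220,255,290,325)])
    for row in (165,175,185): 
        d=np.abs(np.diff(cv2.GaussianBlur(g,(0,0),1)[row]));print(row,150+np.argmax(d[150:200]),310+np.argmax(d[310:360]))
    px=np.array([(175.4,157.4),(336.6,157.4)])
    r,X=fitcov(w,S['tcp_pos'],2*.0379,px);print('tilt deg',np.degrees(r.x[0]),r.x,r.fun.round(2));print(X)
    r,X=fitcov(w4,np.array([.5219,-.0495,.2004]),2*.0338,np.array([(112+117/2,152.5),(112+460/2,152.5)])) if 'w4' in globals() else (r,X)
E
python3 tilt.py | tail -n 7; python3 - <<'E' | tail -n 2
import sys;sys.path.insert(0,'.')
import os;os.chdir('.')
from tilt import *
w4=pickle.load(open('w4.pkl','rb'))
r,X=fitcov(w4,np.array([.5219,-.0495,.2004]),2*.0338,np.array([(112+117/2,152.5),(112+460/2,152.5)]));print('flat check deg',np.degrees(r.x[0]),r.x)
E
```

```text
rows grad [(185, 148), (220, 156), (255, 157), (290, 157), (325, 157)]
165 173 337
175 173 320
185 173 337
tilt deg 14.86898214193991 [ 2.59512695e-01 -2.48003523e-04  1.55644491e-04 -4.00694585e-04] [-0.21  0.15  0.21  0.14 -0.35 -0.02]
[[0.39244135 0.0605144  0.08742762]
 [0.38566184 0.1502587  0.08742762]]
 [182. 262.]]
flat check deg 3.699870363873336 [ 0.06457492 -0.00029865  0.00027556 -0.00045719]
```

>>> send_rows([
  {"dx":1,"dy":0.07,"dz":0,"roll":0,"claw":-1},
  {"dx":2.2,"dy":0.15,"dz":0,"roll":0,"claw":-1},
  {"dx":3.4,"dy":0.22,"dz":0,"roll":0,"claw":-1},
  {"dx":4.14,"dy":0.28,"dz":0,"roll":0,"claw":-1},
  {"dx":4.14,"dy":0.28,"dz":-0.5,"roll":0,"claw":-1},
])

```text
clock: 10.75
tcp_pos: [0.5385, 0.1156, 0.1]
orientation: [0.001, -0.038, 0.999, 0.0]
wrist_force: [-0.9, -0.9, -1.2]
finger_gap: 0.0449
grip_force: 27.3
```

>>> send_rows([
  {"dx":0,"dy":0,"dz":-0.2,"roll":0,"claw":-1},
  {"dx":0,"dy":0,"dz":-0.4,"roll":0,"claw":-1},
  {"dx":0,"dy":0,"dz":-0.4,"roll":0,"claw":-1},
  {"dx":0,"dy":0,"dz":-0.4,"roll":0,"claw":-1},
  {"dx":0,"dy":0,"dz":-0.4,"roll":0,"claw":-1},
])

```text
clock: 11.38
tcp_pos: [0.537, 0.1156, 0.0908]
orientation: [0.0, -0.038, 0.999, 0.0]
wrist_force: [0.8, 0.5, -0.9]
finger_gap: 0.0451
grip_force: 27.2
```

>>> send_rows([
  {"dx":0,"dy":0,"dz":-0.15,"roll":0,"claw":-1},
  {"dx":0,"dy":0,"dz":-0.3,"roll":0,"claw":-1},
  {"dx":0,"dy":0,"dz":-0.41,"roll":0,"claw":-1},
  {"dx":0,"dy":0,"dz":-0.41,"roll":0,"claw":-1},
  {"dx":0,"dy":0,"dz":-0.41,"roll":0,"claw":-1},
])

```text
clock: 12.0
tcp_pos: [0.5368, 0.1156, 0.0801]
orientation: [-0.0, -0.038, 0.999, 0.0]
wrist_force: [0.1, 0.1, -0.9]
finger_gap: 0.0448
grip_force: 27.2
```

>>> send_rows([
  {"dx":-0.08,"dy":-0.01,"dz":0,"roll":0,"claw":-1},
  {"dx":-0.16,"dy":-0.01,"dz":0,"roll":0,"claw":-1},
  {"dx":-0.24,"dy":-0.02,"dz":0,"roll":0,"claw":-1},
  {"dx":-0.32,"dy":-0.02,"dz":0,"roll":0,"claw":-1},
  {"dx":-0.32,"dy":-0.02,"dz":0,"roll":0,"claw":-1},
])

```text
clock: 12.62
tcp_pos: [0.5285, 0.1151, 0.0801]
orientation: [-0.0, -0.038, 0.999, 0.0]
wrist_force: [0.0, -0.1, -2.3]
finger_gap: 0.0449
grip_force: 27.2
```

>>> send_rows([
  {"dx":0,"dy":0,"dz":-0.03,"roll":0,"claw":-1},
  {"dx":-0.06,"dy":0,"dz":-0.06,"roll":0,"claw":-1},
  {"dx":-0.12,"dy":-0.01,"dz":-0.08,"roll":0,"claw":-1},
  {"dx":-0.18,"dy":-0.01,"dz":-0.1,"roll":0,"claw":-1},
  {"dx":-0.18,"dy":-0.01,"dz":-0.1,"roll":0,"claw":-1},
])

```text
clock: 13.25
tcp_pos: [0.524, 0.1148, 0.0775]
orientation: [-0.0, -0.038, 0.999, 0.0]
wrist_force: [0.6, -0.7, -1.9]
finger_gap: 0.0449
grip_force: 27.2
```

>>> send_rows([
  {"dx":0.01,"dy":0,"dz":-0.04,"roll":0,"claw":-1},
  {"dx":0.02,"dy":0,"dz":-0.08,"roll":0,"claw":-1},
  {"dx":0.04,"dy":0,"dz":-0.12,"roll":0,"claw":-1},
  {"dx":0.05,"dy":0,"dz":-0.16,"roll":0,"claw":-1},
  {"dx":0.05,"dy":0,"dz":-0.16,"roll":0,"claw":-1},
])

```text
clock: 13.88
tcp_pos: [0.526, 0.1149, 0.0739]
orientation: [0.0, -0.038, 0.999, 0.0]
wrist_force: [0.6, 0.5, 1.1]
finger_gap: 0.0449
grip_force: 27.4
```

>>> send_rows([
  {"dx":0,"dy":0,"dz":-0.04,"roll":0,"claw":-1},
  {"dx":0.01,"dy":0,"dz":-0.08,"roll":0,"claw":-1},
  {"dx":0.02,"dy":0,"dz":-0.12,"roll":0,"claw":-1},
  {"dx":0.02,"dy":0,"dz":-0.12,"roll":0,"claw":-1},
  {"dx":0.02,"dy":0,"dz":-0.12,"roll":0,"claw":-1},
])

```text
clock: 14.5
tcp_pos: [0.5267, 0.115, 0.0727]
orientation: [0.001, -0.038, 0.999, 0.0]
wrist_force: [-3.3, -1.0, 14.6]
finger_gap: 0.0452
grip_force: 28.7
```

Run:
```python
from h import *
import pickle
c=snap('wrist');pickle.dump(c,open('w6.pkl','wb'));S=get_state();print(S['tcp_pos'],S['wrist_force'])
c=snap('side');pickle.dump(c,open('s6.pkl','wb'))
from scipy.spatial.transform import Rotation as R
v=np.load('box.npy')
# rib top face near edge visible in wrist: predict for tilt angles
w=pickle.load(open('w6.pkl','rb'));g=cv2.GaussianBlur(cv2.cvtColor(w['image'],cv2.COLOR_BGR2GRAY).astype(float),(0,0),.8)
rz=R.from_euler('z',v[2])
for th in (0,4,8,12,15):
    L=R.from_euler('y',-np.radians(th)).apply([(-.005,-.01,.005),(.005,-.01,.005),(-.005,-.01,-.018),(-.039,-.035,-.018)])+[0,0,.0055]
    print(th,proj(w,rz.apply(L)+S['tcp_pos']).round(1).tolist())
x=int(proj(w,rz.apply([[-.005,-.01,.01]])+S['tcp_pos'])[0,0]);print(x);print(g[120:300,x].astype(int).tolist())
```

```text
[0.52672456 0.11496154 0.07267104] [-3.14711992  0.71632077 14.4699496 ]
0 [[235.3, 252.6], [235.7, 269.9], [237.8, 230.9], [188.9, 172.4]]
4 [[235.3, 251.6], [235.7, 269.7], [237.9, 232.6], [190.1, 173.4]]
8 [[235.3, 250.6], [235.6, 269.4], [238.0, 234.5], [191.2, 174.7]]
12 [[235.4, 249.7], [235.6, 269.0], [238.0, 236.4], [192.3, 176.4]]
15 [[235.4, 249.0], [235.5, 268.7], [238.0, 238.0], [193.1, 177.8]]
235
[106, 90, 70, 54, 47, 45, 45, 45, 45, 45, 45, 46, 46, 47, 50, 59, 71, 82, 89, 93, 95, 95, 94, 94, 95, 95, 95, 95, 94, 94, 94, 95, 95, 95, 95, 95, 95, 95, 95, 95, 95, 94, 94, 94, 94, 94, 94, 94, 94, 94, 94, 97, 106, 118, 127, 131, 131, 132, 132, 132, 131, 131, 131, 132, 132, 131, 131, 131, 131, 131, 131, 131, 130, 130, 130, 130, 130, 130, 130, 130, 130, 130, 130, 130, 129, 130, 130, 129, 129, 129, 129, 129, 129, 129, 129, 129, 129, 129, 129, 128, 128, 128, 128, 128, 128, 128, 128, 128, 127, 125, 121, 116, 119, 127, 131, 129, 117, 95, 73, 62, 59, 59, 60, 61, 61, 60, 59, 59, 60, 64, 73, 88, 103, 114, 123, 130, 133, 134, 134, 133, 133, 132, 131, 130, 129, 128, 127, 127, 134, 147, 160, 166, 168, 168, 168, 169, 169, 169, 168, 168, 168, 168, 168, 168, 168, 168, 168, 168, 168, 168, 168, 168, 168, 168, 168, 168, 168, 168, 168, 168]
```

>>> send_rows([
  {"dx":0,"dy":0,"dz":0.04,"roll":0,"claw":-0.05},
  {"dx":0,"dy":0,"dz":0.04,"roll":0,"claw":0.3},
  {"dx":0,"dy":0,"dz":0.04,"roll":0,"claw":0.35},
  {"dx":0,"dy":0,"dz":0.6,"roll":0,"claw":0.35},
  {"dx":0,"dy":0,"dz":1.4,"roll":0,"claw":0.35},
])

```text
clock: 15.22
tcp_pos: [0.5254, 0.1148, 0.1058]
orientation: [-0.001, -0.038, 0.999, -0.0]
wrist_force: [0.2, -0.5, 1.0]
finger_gap: 0.0577
grip_force: 0.0
```

>>> send_rows([
  {"dx":0,"dy":0,"dz":0.4,"roll":0,"claw":0.3},
  {"dx":0.6,"dy":0.04,"dz":0.4,"roll":0,"claw":-1},
  {"dx":1.2,"dy":0.08,"dz":0.4,"roll":0,"claw":-1},
  {"dx":1.5,"dy":0.1,"dz":0.4,"roll":0,"claw":-1},
  {"dx":1.5,"dy":0.1,"dz":0.4,"roll":0,"claw":-1},
])

```text
clock: 15.85
tcp_pos: [0.5636, 0.1173, 0.1154]
orientation: [-0.0, -0.038, 0.999, 0.0]
wrist_force: [0.3, -0.0, -0.9]
finger_gap: 0.0001
grip_force: 0.0
```

Run:
```python
from h import *
S=get_state();print(S['tcp_pos'],S['wrist_force'],S['finger_gap'])
c=snap('scene');d=snap('side');w=snap('wrist')
f=lambda c,cen,h,k:cv2.resize(c['image'][max(cen[1]-h,0):cen[1]+h,max(cen[0]-h,0):cen[0]+h],(400,400),interpolation=cv2.INTER_CUBIC)
p=proj(d,[.528,.115,.06])[0].astype(int)
cv2.imwrite('pics/r7.png',np.hstack([f(d,p,45,0),cv2.resize(w['image'][:,64:448],(400,400))]))
```

```text
[0.56359991 0.11729492 0.11543286] [ 0.30733558 -0.04032768 -0.89609365] 0.00013863897365252306
```

View pics/r7.png

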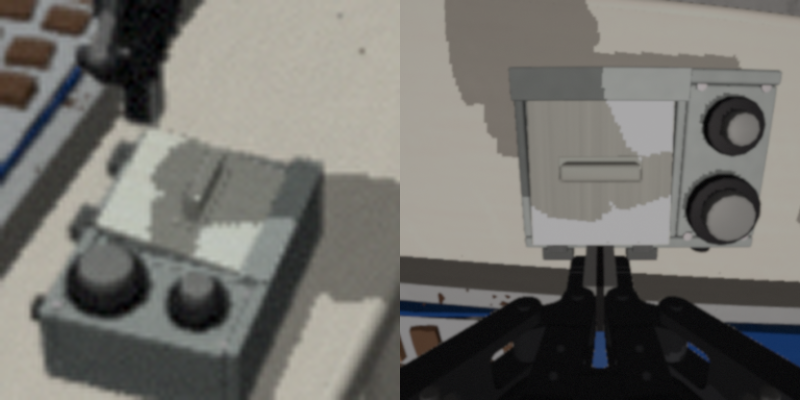

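The cover sits square under the lip with its far edge riding on both catches: near edge along the lip at row 98, far edge at row 247 in the right panel. Next I press the far edge with shut fingers.

>>> send_rows([
  {"dx":0,"dy":0,"dz":-0.6,"roll":0,"claw":-1},
  {"dx":0,"dy":0,"dz":-1.2,"roll":0,"claw":-1},
  {"dx":0,"dy":0,"dz":-1.6,"roll":0,"claw":-1},
  {"dx":0,"dy":0,"dz":-1.8,"roll":0,"claw":-1},
  {"dx":0,"dy":0,"dz":-1.8,"roll":0,"claw":-1},
])

```text
clock: 16.62
tcp_pos: [0.5632, 0.1173, 0.07]
orientation: [-0.0, -0.038, 0.999, 0.0]
wrist_force: [0.4, -0.0, 0.6]
finger_gap: 0.0003
grip_force: 0.0
```

>>> send_rows([
  {"dx":0,"dy":0,"dz":-0.06,"roll":0,"claw":-1},
  {"dx":0,"dy":0,"dz":-0.12,"roll":0,"claw":-1},
  {"dx":0,"dy":0,"dz":-0.18,"roll":0,"claw":-1},
  {"dx":0,"dy":0,"dz":-0.24,"roll":0,"claw":-1},
  {"dx":0,"dy":0,"dz":-0.24,"roll":0,"claw":-1},
])

```text
clock: 17.25
tcp_pos: [0.5643, 0.1174, 0.0668]
orientation: [0.001, -0.038, 0.999, 0.0]
wrist_force: [-3.4, -0.8, 11.9]
finger_gap: -0.0004
grip_force: 6.4
```

>>> send_rows([
  {"dx":0,"dy":0,"dz":-0.04,"roll":0,"claw":-1},
  {"dx":0,"dy":0,"dz":-0.08,"roll":0,"claw":-1},
  {"dx":0,"dy":0,"dz":-0.12,"roll":0,"claw":-1},
  {"dx":0,"dy":0,"dz":-0.12,"roll":0,"claw":-1},
  {"dx":0,"dy":0,"dz":-0.12,"roll":0,"claw":-1},
])

```text
clock: 17.88
tcp_pos: [0.5657, 0.1175, 0.0663]
orientation: [0.003, -0.038, 0.999, 0.0]
wrist_force: [-6.3, -0.4, 25.1]
finger_gap: -0.0002
grip_force: 12.8
```

>>> send_rows([
  {"dx":0,"dy":0,"dz":-0.04,"roll":0,"claw":-1},
  {"dx":0,"dy":0,"dz":-0.08,"roll":0,"claw":-1},
  {"dx":0,"dy":0,"dz":-0.08,"roll":0,"claw":-1},
  {"dx":0,"dy":0,"dz":-0.08,"roll":0,"claw":-1},
  {"dx":0,"dy":0,"dz":-0.08,"roll":0,"claw":-1},
])

```text
clock: 18.5
tcp_pos: [0.5667, 0.1176, 0.0659]
orientation: [0.005, -0.038, 0.999, 0.0]
wrist_force: [-8.6, -0.3, 32.7]
finger_gap: -0.0003
grip_force: 17.1
```

>>> send_rows([
  {"dx":0,"dy":0,"dz":0.16,"roll":0,"claw":-1},
  {"dx":-0.1,"dy":0,"dz":0.16,"roll":0,"claw":-1},
  {"dx":-0.2,"dy":0,"dz":0.1,"roll":0,"claw":-1},
  {"dx":-0.3,"dy":-0.02,"dz":0.1,"roll":0,"claw":-1},
  {"dx":-0.3,"dy":-0.02,"dz":0.1,"roll":0,"claw":-1},
])

```text
clock: 19.12
tcp_pos: [0.5583, 0.117, 0.064]
orientation: [0.003, -0.038, 0.999, 0.0]
wrist_force: [2.6, -0.2, 5.8]
finger_gap: -0.0
grip_force: 3.3
```

>>> send_rows([
  {"dx":0,"dy":0,"dz":-0.06,"roll":0,"claw":-1},
  {"dx":0,"dy":0,"dz":-0.12,"roll":0,"claw":-1},
  {"dx":0,"dy":0,"dz":-0.18,"roll":0,"claw":-1},
  {"dx":0,"dy":0,"dz":-0.22,"roll":0,"claw":-1},
  {"dx":0,"dy":0,"dz":-0.22,"roll":0,"claw":-1},
])

```text
clock: 19.75
tcp_pos: [0.5588, 0.117, 0.0598]
orientation: [0.003, -0.038, 0.999, 0.0]
wrist_force: [-0.4, -0.4, 17.7]
finger_gap: 0.0002
grip_force: 8.8
```

>>> send_rows([
  {"dx":0,"dy":0,"dz":-0.04,"roll":0,"claw":-1},
  {"dx":0,"dy":0,"dz":-0.08,"roll":0,"claw":-1},
  {"dx":0,"dy":0,"dz":-0.12,"roll":0,"claw":-1},
  {"dx":0,"dy":0,"dz":-0.16,"roll":0,"claw":-1},
  {"dx":0,"dy":0,"dz":-0.16,"roll":0,"claw":-1},
])

```text
clock: 20.38
tcp_pos: [0.5569, 0.1169, 0.054]
orientation: [0.001, -0.038, 0.999, 0.0]
wrist_force: [-0.1, -1.1, 12.6]
finger_gap: 0.0003
grip_force: 5.8
```

>>> send_rows([
  {"dx":0,"dy":0,"dz":0.4,"roll":0,"claw":-1},
  {"dx":-0.04,"dy":0.5,"dz":0.4,"roll":0,"claw":-1},
  {"dx":-0.08,"dy":1,"dz":0.4,"roll":0,"claw":-1},
  {"dx":-0.08,"dy":1,"dz":0.1,"roll":0,"claw":-1},
  {"dx":-0.08,"dy":1,"dz":0,"roll":0,"claw":-1},
])

```text
clock: 21.0
tcp_pos: [0.5538, 0.1431, 0.0539]
orientation: [0.0, -0.039, 0.999, 0.001]
wrist_force: [-8.6, 2.7, 29.6]
finger_gap: 0.0003
grip_force: 14.5
```

>>> send_rows([
  {"dx":0,"dy":0,"dz":0.4,"roll":0,"claw":-1},
  {"dx":0.08,"dy":-1,"dz":0.4,"roll":0,"claw":-1},
  {"dx":0.16,"dy":-2,"dz":0.4,"roll":0,"claw":-1},
  {"dx":0.16,"dy":-2,"dz":0.1,"roll":0,"claw":-1},
  {"dx":0.16,"dy":-2,"dz":0,"roll":0,"claw":-1},
])

```text
clock: 21.62
tcp_pos: [0.5583, 0.0908, 0.0539]
orientation: [0.0, -0.037, 0.999, -0.001]
wrist_force: [-8.3, -6.4, 28.2]
finger_gap: 0.0001
grip_force: 14.2
```

>>> send_rows([
  {"dx":0,"dy":0,"dz":0.6,"roll":0,"claw":-1},
  {"dx":0.1,"dy":0.5,"dz":1.6,"roll":0,"claw":-1},
  {"dx":0.2,"dy":1.06,"dz":2.54,"roll":0,"claw":-1},
  {"dx":0.2,"dy":1.06,"dz":2.54,"roll":0,"claw":-1},
  {"dx":0.2,"dy":1.06,"dz":2.54,"roll":0,"claw":-1},
])

```text
clock: 22.25
tcp_pos: [0.5623, 0.1185, 0.115]
orientation: [-0.001, -0.038, 0.999, -0.0]
wrist_force: [0.1, -0.3, -0.4]
finger_gap: 0.0001
grip_force: 0.0
```

```bash
cat > k.py <<'E'
from fit import *
c=snap('wrist');pickle.dump(c,open('w8.pkl','wb'));S=get_state();print('---',S['tcp_pos'],S['clock'])
w4=pickle.load(open('w4.pkl','rb'))
def disc(c,p,rad):
    g=cv2.GaussianBlur(cv2.cvtColor(c['image'],cv2.COLOR_BGR2GRAY),(0,0),.8)
    x,y=map(int,p);h=int(rad*1.6);x0,y0=max(x-h,0),max(y-h,0)
    roi=g[y0:y+h,x0:x+h];t=(float(g[y,x])+40)/2
    n,l,st,ce=cv2.connectedComponentsWithStats((roi>t).astype(np.uint8))
    k=l[y-y0,x-x0];return ce[k]+[x0,y0],st[k][2:].tolist()
K={}
for n,l in {'reset':[(w2,Q(622,200),9),(c,(393.3,121.9),12)],'start':[(w2,Q(603,410),14),(c,(381.8,206.4),18),]}.items():
    pp=[]
    for cam,p,rd in l:
        q,wh=disc(cam,p,rd);print(n,np.round(p,1),q.round(1),wh);pp.append((cam,np.array(p) if np.hypot(*(q-p))>3 else q))
    x,e=tri(*pp);v=np.load('box.npy');d=x[:2]-v[:2];cc,ss=np.cos(v[2]),np.sin(v[2])
    print(n,x.round(4),np.round(e,4),'box',(cc*d[0]+ss*d[1]).round(4),(-ss*d[0]+cc*d[1]).round(4))
# cover check: far corner/edges vs home projection
v=np.load('box.npy');home=[(-.001+a,-.028+b,.054) for a,b in [(.05,-.045),(.05,.045)]]+[(-.006,-.028,.077),(.004,-.028,.077)]
pr=proj(c,W(v,home));print('pred',pr.round(1).tolist())
g=cv2.GaussianBlur(cv2.cvtColor(c['image'],cv2.COLOR_BGR2GRAY).astype(float),(0,0),.8)
x=int(pr[2,0])-15;print(x,[(i+100,int(v_)) for i,v_ in enumerate(np.diff(g[100:260,x])) if abs(v_)>5])
for x in (int(pr[0,0])+40,int(pr[1,0])-15):print(x,[(i+180,int(v_)) for i,v_ in enumerate(np.diff(g[180:260,x])) if abs(v_)>4])
E
python3 k.py | sed -n '/---/,$p'
```

```text
--- [0.56194727 0.11827437 0.11470948] 22.3
reset [421.  150.1] [424.3 151.5] [21, 28, 379]
reset [393.3 121.9] [391.3 124.8] [30, 30, 729]
reset [0.4937 0.1899 0.0844] [0.0008 0.0008] box -0.029 0.0495
start [416.7 197.8] [421.  200.9] [44, 44, 1197]
start [381.8 206.4] [384.  211.2] [52, 56, 1947]
start [0.5529 0.2035 0.0654] [0.0013 0.0013] box 0.031 0.0586
pred [[192.3, 224.7], [315.9, 225.0], [253.9, 158.7], [253.9, 174.7]]
238 [(150, -12), (151, -18), (152, -16), (153, -7), (157, 8), (158, 15), (159, 16), (160, 11), (161, 6), (175, 5), (200, 5), (201, 8), (202, 10), (203, 7), (223, -14), (224, -28), (225, -31), (226, -11), (227, 11), (228, 18), (229, 15), (230, 9), (237, 7), (238, 9), (239, 5), (242, -5), (243, -18), (244, -37), (245, -45), (246, -32), (247, -12)]
232 [(198, 6), (199, 9), (200, 9), (201, 7), (223, -13), (224, -28), (225, -31), (226, -11), (227, 11), (228, 19), (229, 14), (230, 8), (237, 7), (238, 8), (239, 5), (243, -11), (244, -24), (245, -34), (246, -34), (247, -24), (248, -12), (249, -4)]
300 [(184, 6), (185, 9), (186, 9), (187, 6), (219, -6), (220, -18), (221, -32), (222, -34), (223, -21), (224, -8), (231, 7), (232, 10), (233, 8), (234, 4), (248, 10), (249, 24), (250, 26), (251, 14), (252, 4)]
```

The cover is confirmed home: far edge and rib are within 0.3 px of prediction. Now the reset key at about (0.4956, 0.1938), top z about 0.0745.

>>> send_rows([
  {"dx":-0.8,"dy":0.9,"dz":0,"roll":0,"claw":-1},
  {"dx":-1.7,"dy":2,"dz":0,"roll":0,"claw":-1},
  {"dx":-2.65,"dy":3.02,"dz":0,"roll":0,"claw":-1},
  {"dx":-2.65,"dy":3.02,"dz":-0.6,"roll":0,"claw":-1},
  {"dx":-2.65,"dy":3.02,"dz":-1.2,"roll":0,"claw":-1},
])

```text
clock: 22.92
tcp_pos: [0.4966, 0.1933, 0.0846]
orientation: [-0.0, -0.038, 0.999, -0.0]
wrist_force: [-0.4, -0.7, -0.3]
finger_gap: 0.0
grip_force: 0.0
```

>>> send_rows([
  {"dx":0,"dy":0,"dz":-0.1,"roll":0,"claw":-1},
  {"dx":0,"dy":0,"dz":-0.2,"roll":0,"claw":-1},
  {"dx":0,"dy":0,"dz":-0.3,"roll":0,"claw":-1},
  {"dx":0,"dy":0,"dz":-0.4,"roll":0,"claw":-1},
  {"dx":0,"dy":0,"dz":-0.4,"roll":0,"claw":-1},
])

```text
clock: 23.55
tcp_pos: [0.4972, 0.1937, 0.0763]
orientation: [0.0, -0.038, 0.999, -0.0]
wrist_force: [0.2, -0.1, 1.4]
finger_gap: 0.0001
grip_force: 0.7
```

>>> send_rows([
  {"dx":0,"dy":0,"dz":-0.08,"roll":0,"claw":-1},
  {"dx":0,"dy":0,"dz":-0.16,"roll":0,"claw":-1},
  {"dx":0,"dy":0,"dz":-0.24,"roll":0,"claw":-1},
  {"dx":0,"dy":0,"dz":-0.32,"roll":0,"claw":-1},
  {"dx":0,"dy":0,"dz":-0.36,"roll":0,"claw":-1},
])

```text
clock: 24.18
tcp_pos: [0.4974, 0.1938, 0.0701]
orientation: [0.001, -0.038, 0.999, 0.0]
wrist_force: [-8.7, -4.3, 30.1]
finger_gap: 0.0003
grip_force: 15.1
```

>>> send_rows([
  {"dx":0,"dy":0,"dz":0.4,"roll":0,"claw":-1},
  {"dx":0,"dy":0,"dz":1.2,"roll":0,"claw":-1},
  {"dx":0.8,"dy":0.08,"dz":1.3,"roll":0,"claw":-1},
  {"dx":1.6,"dy":0.15,"dz":1.3,"roll":0,"claw":-1},
  {"dx":2.15,"dy":0.2,"dz":1.3,"roll":0,"claw":-1},
])

```text
clock: 24.8
tcp_pos: [0.5508, 0.1991, 0.099]
orientation: [-0.0, -0.038, 0.999, 0.0]
wrist_force: [-0.2, 0.8, -0.1]
finger_gap: 0.0001
grip_force: 0.0
```

>>> send_rows([
  {"dx":0,"dy":0,"dz":-0.3,"roll":0,"claw":-1},
  {"dx":0,"dy":0,"dz":-0.6,"roll":0,"claw":-1},
  {"dx":0,"dy":0,"dz":-0.8,"roll":0,"claw":-1},
  {"dx":0,"dy":0,"dz":-0.95,"roll":0,"claw":-1},
  {"dx":0,"dy":0,"dz":-0.95,"roll":0,"claw":-1},
])

```text
clock: 25.42
tcp_pos: [0.5499, 0.1988, 0.0757]
orientation: [-0.0, -0.038, 0.999, 0.0]
wrist_force: [-0.7, -0.7, 1.5]
finger_gap: 0.0001
grip_force: 0.9
```

>>> send_rows([
  {"dx":0,"dy":0,"dz":-0.08,"roll":0,"claw":-1},
  {"dx":0,"dy":0,"dz":-0.16,"roll":0,"claw":-1},
  {"dx":0,"dy":0,"dz":-0.24,"roll":0,"claw":-1},
  {"dx":0,"dy":0,"dz":-0.3,"roll":0,"claw":-1},
  {"dx":0,"dy":0,"dz":-0.32,"roll":0,"claw":-1},
])

```text
clock: 26.05
tcp_pos: [0.5507, 0.199, 0.0703]
orientation: [0.001, -0.038, 0.999, 0.0]
wrist_force: [-8.3, -1.3, 20.7]
finger_gap: -0.0002
grip_force: 10.5
```

>>> send_rows([
  {"dx":0,"dy":0,"dz":0.4,"roll":0,"claw":-1},
  {"dx":0,"dy":0,"dz":1.2,"roll":0,"claw":-1},
  {"dx":0,"dy":0,"dz":2.4,"roll":0,"claw":-1},
  {"dx":0,"dy":0,"dz":3,"roll":0,"claw":-1},
  {"dx":0,"dy":0,"dz":3,"roll":0,"claw":-1},
])

```text
clock: 26.68
tcp_pos: [0.5515, 0.199, 0.1437]
orientation: [0.001, -0.038, 0.999, 0.0]
wrist_force: [1.0, -0.2, 0.5]
finger_gap: 0.0
grip_force: 0.0
```

```bash
python3 -c "
from workcell import hand_in;print(hand_in())"
```

```text
the job is handed in; nothing more can be done
None
```

I put the cover back under the lip and past both catches, then pressed and released the reset key and the start key in turn, and handed the job in at about 27 s of the 51 s allowed; the hand-in gave no verdict. My checks showed the cover level, in its home position, and both keys at their stops when pressed; I did not re-photograph the box after the key presses.

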